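# Unlock the medicine box with the right key and hold it unlocked

### The job

Take the one key whose bit fits the keyhole from the key rack, push it fully home in the lock of the white medicine box, easing it past the sticky pins with small wiggles rather than forcing it, and turn it a quarter turn clockwise so that the sprung lid pops up. Finish still gripping the key and holding it turned, because the lock springs back; leave the other two keys hanging in the rack and do not knock the box lid, the mug or the glass dish.

Things in the scene. Friction and masses are not known exactly. Their poses are not given: they have to be found in the camera images.
- key_medium: Loose double-bit key, middle size: it fits. Steel shank 9 mm thick, 48 mm long, pointed; flat bit 3 mm thick (x), 22 mm wide over both wings (y), 23 to 38 mm below the head. Head as key_medium_head says. Hangs in a rack slot, head's underside on the rack top. Origin: centre of the head's underside, z up; bit along y. A half turn about z gives the same key.
- key_medium_head (a point): Middle of its black plastic head, 22 mm above the key's origin: the point to grip. All three heads are alike: flat, 12 mm thick (x), 36 mm wide (y, 28 mm at the top), 32 mm tall. Gripped across the 12 mm, from above.
- key_small: Loose look-alike, smallest bit: slips in but turns nothing. Steel shank 9 mm thick, 48 mm long, pointed; flat bit 3 mm thick (x), 14 mm wide over both wings (y), 23 to 38 mm below the head. Head as key_medium_head says. Hangs in a rack slot, head's underside on the rack top. Origin: centre of the head's underside, z up; bit along y. A half turn about z gives the same key.
- key_large: Loose look-alike, widest bit: cannot enter the keyhole. Steel shank 9 mm thick, 48 mm long, pointed; flat bit 3 mm thick (x), 28 mm wide over both wings (y), 23 to 38 mm below the head. Head as key_medium_head says. Hangs in a rack slot, head's underside on the rack top. Origin: centre of the head's underside, z up; bit along y. A half turn about z gives the same key.
- key_rack: Fixed wooden rack, base 64 x 164 mm, 66 mm tall, open in front: a top board 28 mm deep (x) with three slots 10 x 31 mm in a row along its y axis, at y = -46, 0, +46 mm. Which key hangs where varies. Draw a key straight up; it is clear 50 mm higher. Origin: centre of its underside, z up.
- lock_face (a point): Centre of the keyhole on the lock's top face, 88 mm above the worktop. Axes as the box's: x to its back, y along the keyhole, z up. Keyhole: round hole 10.6 mm with a slot 8 mm (x) by 24 mm (y), 20 mm deep; the key turns only below it, so only when fully home: head resting on the lock face, key's origin at this point, bit along y while going in (0.2 rad of play).
- lock_pins (a point): Middle of the keyhole, 7 mm below the face. Sticky pins reach across the slot here and 7 mm deeper and stop the bit (key's origin about 32, then 25 mm above the face). Pressed lightly (about 5 N) and rocked 0.2 rad clockwise seen from above, it drops past the upper pair; rocked 0.2 rad the other way, past the lower. Pins stay where pushed. A straight push of up to 20 N does not pass.
- medbox: Fixed white sheet-steel medicine box, 150 mm deep (x), 200 mm wide (y), 85 mm tall. The front 60 mm of its top is a fixed deck with the lock, 44 mm in front of the box's centre; the lid is behind it. Origin: centre of its underside, x to its back, z up.
- lock_turn (a joint): turn of the lock, rad: 0 at rest (keyhole lined up, key can go in), growing clockwise seen from above, stop at 1.66. A spring turns it back (about 0.03 N m at rest to 0.11 N m at the stop). The key has about 0.12 rad of play before it catches
- lid (a joint): opening of the lid, rad: 0 shut; the bolt lets it go when lock_turn reaches about 1, and a spring then raises it within a second or two to its stop at 0.5 (front edge about 40 mm up)
- mug_blue: loose two-tone mug, 86 mm across, 88 mm tall, standing behind the work; bystander. Origin: centre of its underside
- glass_dish: loose small glass dish of nuts, 105 x 131 x 42 mm, to the right of the box; bystander. Origin: centre of its underside
There are look-alikes about, which are no part of the job. What is shaped like the key_medium but yellow is not meant.

How it is judged:
By the outcome, as a careful person would: the job done as asked, in the order asked, and still so for the second after the job is handed in, while the arm keeps its last pose, push and grip.
It also fails if it takes over 58 s, if anything falls off the work surface, if the arm or the gripper's body presses on something with over 40 N, if the wrist force passes 120 N, or if a joint passes its speed limit or range.

### The arm

A 7-joint arm with a two-finger parallel gripper is mounted at the origin on a cart in front of the work surface, level with it; the furniture and walls round the work are solid. World frame = base frame: x ahead of the robot, y to its left, z up, the work surface at z = 0. Lengths are in mm, angles in degrees, forces in N, time in s.
With the tool pointing down it reaches from about 400 to 850 mm from the base axis. Payload 10.4 kg.
Tool frame: the origin (TCP) lies at the very end of the fingers, on their centre line; the grasp point (between the pads) lies 19 mm behind it; y points along the fingers, z is the direction in which the jaws open and shut, and the axes are right-handed (so a half turn about y gives the same grasp; the last joint's range is limited). The gripper opens to 85 mm and grips with 20 to 120 N. Pads are 22 mm wide; open, the fingers measure 114 mm over their backs; the gripper's body (76 mm by 85 mm) begins 54 mm behind the grasp point. The pads swing forward as they close: fully open they stand 13 mm farther back than shut.
Start: joints at [-65.237, 19.034, -3.707, 83.658, 1.238, 77.344, -5.071], TCP at [274.542, 561.496, 231.338] pointing down, gripper open.
Joint ranges: [-148.97, 148.97], [-28.65, 121.19], [-84.17, 76.75], [9.2, 138.47], [-72.65, 252.65], [3.7, 117.97], [-149.18, 149.18]. Speed limits (degrees/s): [127.2, 127.2, 159.86, 159.86, 180, 180, 180].

### API

Orientations are given as a 3x3 rotation matrix whose columns are the frame's x, y, z axes.
In Python, from station import ctrl, snapshot, spotter gives the robot as it stands.
- The arm moves only by the tool play_rows, never from a script. Its argument "series" is a list of rows, each a list of 5 numbers: the finger opening in cm, from 0 to 8.54, then the shift along the world's x, y, z in cm, then the turn about the world's z in rad. In form: [[claw, dx, dy, dz, yaw], ...]. A call has 1 to 20 rows; each row shifts and turns the commanded pose from where the row before left it; what a row does not reach is not made up. A row lasts 1/10 s, in which the tool goes at most 50 mm and 8.59 degrees, less where a joint would pass 70% of its speed; a pose out of reach is approached as far as the arm can. A call is refused whole if a number of a shift passes 5 or a number of a turn 0.15, either way. A call with a gripper value outside its range is refused whole. The fingers move at their own pace and stop on an object; "force" is the grip in N (left out, the last holds). Time passes only in rows, so rows that do not move let the fingers close. It gives the time, the measured TCP pose, the force and the opening at its end, in the units of the state.
- ctrl.state(): the state, without advancing time (a new reading comes with each control period).
- snapshot(name): name is "scene" or "top" or "wrist"; returns a dict with "img" (420x560x3 uint8, red, green, blue), "depth" (420x560 float32, mm along the optical axis (not along the pixel's ray), 0 where there is no reading), "mtx" (3x3 intrinsics, pixels), "k1" (the pictures are not rectified: a ray, as slopes to the right and down, at radius r is drawn at 1 + k1 r^2 times it, then the intrinsics apply), "xyz" and "attitude" of the camera in the world. Camera axes: x right, y down, z forward; pixel columns grow to the right and rows downward; lengths in mm; the calibration is good to about 2 mm. A picture is of the moment at which its call begins.
- ctrl.close_job(): hands the job in, once; it reports no verdict.
Trained networks look in a picture, given as the dict that the camera call returned (one of the last four; its "shot" number tells which), for a name from the list of things; names that differ only in an ending like _2 or _b are one class to them, and where a whole thing is asked for, a point or a joint stands for the part that bears it (a point fixed in the world has none). Each returns a list of dicts, best first, with "p" (0 to 1); they miss things now and then, are a little off and sometimes report something else, mostly with a low value. They report only what shows in the picture. A call takes as long as a camera call. They do not tell look-alikes from the thing itself.
- spotter.boxes_of(picture, name): "position" ([column, row] in pixels, amid what is visible of it).
The state is a dict: "time_s": time; "joints": joint angles; "qd": joint speeds; "joint_torque": joint torques, N m; "position": TCP position; "tcp_rot": TCP orientation; "wrist_force": force on the tool from outside, world axes, zero at the start; "ft_torque": the same for the moment, N m; "gripper_width": finger opening in mm.
Only numpy, scipy, OpenCV 4.12 (cv2) and the standard library are available. Lean on these libraries where they do the work, as an engineer would, in place of code of your own. Each camera call takes 0.05 s, during which the arm holds its last target. There are 200 camera calls.

## Working session

There is one attempt and no reset: what is moved stays moved. The work goes in short steps, Python scripts to look and compute and a tool call to move; the robot and the scene stay as the last step left them, time stands still between calls to the robot, and variables do not carry over. Pictures are saved under pics/ and viewed, about 8 in all and at most 12, crops included, and the job is handed in when it is done.

Besides the shell and the picture viewer there is one more tool, called after "Emit:" as name(argument=value, ...) on one line, values as JSON. play_rows: Moves the arm, as the interface text tells. Its arguments: {"type":"object","properties":{"series":{"type":"array"},"force":{"type":"number"}},"required":["series"]}

```bash
mkdir -p pics; cat > h.py <<'E'
import numpy as np, cv2
from station import ctrl, snapshot, spotter
def save(im,n): cv2.imwrite('pics/'+n,cv2.cvtColor(np.ascontiguousarray(im),cv2.COLOR_RGB2BGR))
def ray(s,px):
    K=np.array(s['mtx'],float); k=s['k1']
    d=np.array([(px[0]-K[0,2])/K[0,0],(px[1]-K[1,2])/K[1,1]]); u=d.copy()
    for _ in range(20): u=d/(1+k*(u@u))
    return np.array([u[0],u[1],1.])
def w(s,px,depth=None):
    if depth is None:
        c,r=int(round(px[0])),int(round(px[1])); p=s['depth'][max(r-1,0):r+2,max(c-1,0):c+2]; p=p[p>0]
        if p.size==0:return None
        depth=np.median(p)
    return np.array(s['attitude'])@(ray(s,px)*depth)+np.array(s['xyz'])
def wz(s,px,z):
    d=np.array(s['attitude'])@ray(s,px); o=np.array(s['xyz']); return o+d*(z-o[2])/d[2]
def proj(s,P):
    c=np.array(s['attitude']).T@(np.array(P,float)-np.array(s['xyz'])); u=c[:2]/c[2]; u=u*(1+s['k1']*(u@u))
    K=np.array(s['mtx']); return [K[0,0]*u[0]+K[0,2],K[1,1]*u[1]+K[1,2]]
def cloud(s):
    H,W=s['depth'].shape
    K=np.array(s['mtx'],float);k=s['k1']
    c,r=np.meshgrid(np.arange(W),np.arange(H)); d=np.stack([(c-K[0,2])/K[0,0],(r-K[1,2])/K[1,1]],-1);u=d.copy()
    for _ in range(20): u=d/(1+k*(u**2).sum(-1,keepdims=True))
    P=np.concatenate([u,np.ones((H,W,1))],-1)*s['depth'][...,None]
    return P@np.array(s['attitude']).T+np.array(s['xyz'])
E
python3 - <<'E'
from h import *
np.set_printoptions(precision=1,suppress=True)
ims=[]
for n in ['scene','top']:
    s=snapshot(n); ims.append(s['img']); print(n,s['xyz'],np.array(s['attitude']).round(2).tolist(),s['mtx'][0][0])
    for o in ['key_medium','key_medium_head','key_small','key_large','key_rack','lock_face','medbox','mug_blue','glass_dish']:
        for b in spotter.boxes_of(s,o)[:4]: print(o,b['p'],np.round(b['position']),w(s,b['position']))
save(ims[0],'scene.png'); save(ims[1],'top.png')
print(ctrl.state()['tcp_rot'])
E
```

```text
scene [-252.9  872.3  776.3] [[-0.77, -0.32, 0.56], [-0.64, 0.38, -0.67], [-0.0, -0.87, -0.49]] 491.00328325109587
key_medium 0.65 [285. 283.] [325.7 150.4  49.9]
key_medium 0.58 [250. 307.] [334.9 264.9  48. ]
key_medium 0.54 [230. 271.] [440.8 218.8  70.1]
key_medium_head 0.62 [249. 304.] [336.6 266.   55.1]
key_medium_head 0.49 [289. 280.] [313.4 153.5  67.4]
key_medium_head 0.47 [228. 270.] [440.4 223.6  74.5]
key_small 0.65 [211. 273.] [454.3 266.1  85.5]
key_large 0.77 [246. 263.] [426.9 175.7  76.7]
key_rack 0.6 [225. 286.] [465.  216.3  10.4]
key_rack 0.6 [288. 206.] [517.9 -98.4  85.3]
lock_face 0.72 [291. 221.] [457.9 -38.6  84.9]
medbox 0.81 [289. 223.] [455.7 -26.7  82.7]
mug_blue 0.61 [214. 224.] [621.6  97.4  72.5]
glass_dish 0.94 [384. 197.] [ 376.7 -417.1   29.8]
top [ 350.8  -69.1 1208.1] [[0.02, -0.99, 0.12], [-1.0, -0.01, 0.01], [-0.01, -0.12, -0.99]] 430.2433585908649
key_medium 0.59 [224. 288.] [301.5  79.7  12.7]
key_medium 0.54 [155. 258.] [380.5 273.5   9.6]
key_medium 0.45 [172. 235.] [437.2 208.   93.7]
key_medium_head 0.73 [157. 258.] [380.  270.6   6. ]
key_medium_head 0.55 [224. 286.] [305.2  81.1  11.6]
key_medium_head 0.38 [166. 233.] [443.  223.   96.3]
key_small 0.5 [153. 230.] [450.4 259.   94.9]
key_rack 0.96 [174. 238.] [432.3 210.   64.3]
key_rack 0.52 [172. 234.] [439.9 208.8  95.2]
lock_face 0.81 [285. 217.] [489.3 -85.   84.9]
medbox 0.67 [286. 220.] [482.3 -88.1  82.1]
mug_blue 0.7 [230. 160.] [657.3  71.1  20.2]
glass_dish 0.57 [413. 255.] [ 397.7 -436.3   26.9]
[[ 0.9  0.   0.4]
 [-0.4  0.   0.9]
 [-0.  -1.   0. ]]
```

```bash
python3 - <<'E'
import cv2,numpy as np
a=cv2.imread('pics/scene.png')[150:400,140:440]; b=cv2.imread('pics/top.png')[120:320,120:440]
a=cv2.resize(a,None,fx=1.33,fy=1.33); 
cv2.imwrite('pics/c1.png',cv2.resize(cv2.imread('pics/scene.png')[180:360,160:400],None,fx=3.3,fy=3.3)); cv2.imwrite('pics/c2.png',cv2.resize(b,None,fx=2.5,fy=2.5))
E
```

```text
(no output)
```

View pics/c1.png

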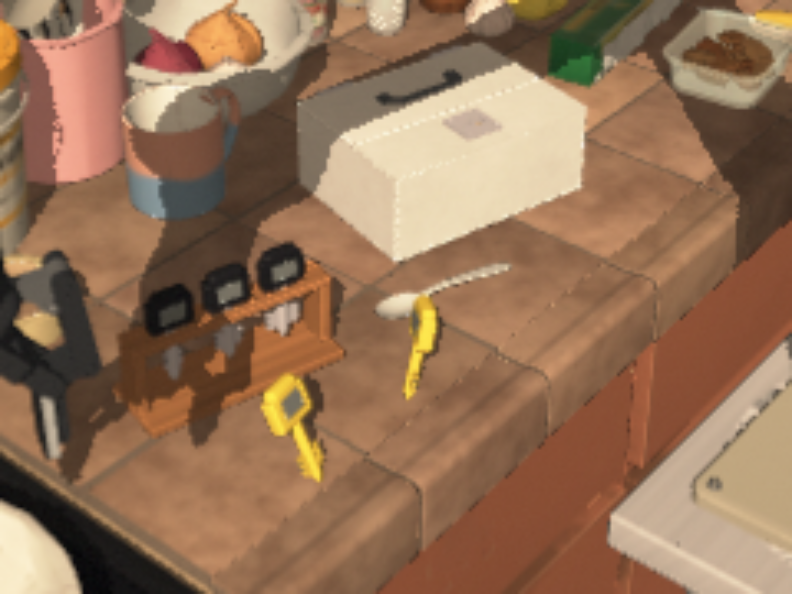

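View pics/c2.png

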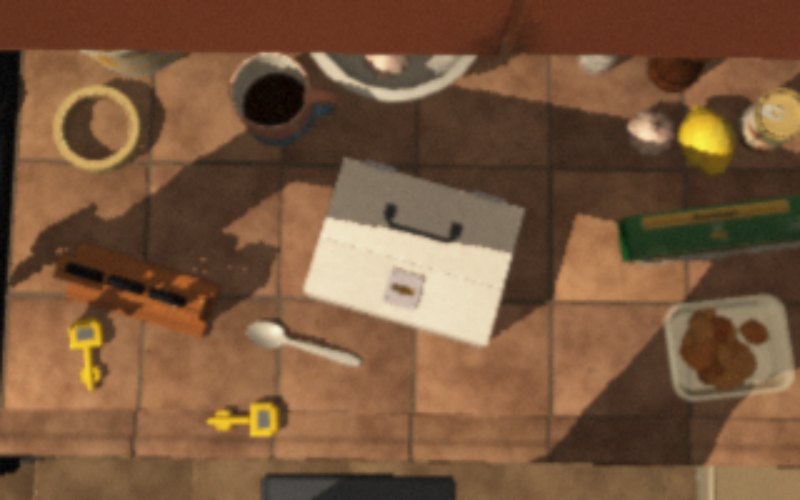

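```bash
python3 - <<'E'
from h import *
np.set_printoptions(precision=1,suppress=True)
s=snapshot('top'); P=cloud(s)
# heads
m=(P[...,2]>80)&(P[...,2]<110)&(P[...,0]>390)&(P[...,0]<480)&(P[...,1]>140)&(P[...,1]<300)
X=P[m][:,:2]; r=cv2.minAreaRect(X.astype(np.float32)); print('heads',m.sum(),r, np.median(P[m][:,2]))
m2=(P[...,2]>55)&(P[...,2]<110)&(P[...,0]>370)&(P[...,0]<500)&(P[...,1]>110)&(P[...,1]<320)
print('racktop+heads',cv2.minAreaRect(P[m2][:,:2].astype(np.float32)),np.median(P[m2][:,2]))
m=(P[...,2]>77)&(P[...,2]<95)&(P[...,0]>400)&(P[...,0]<640)&(P[...,1]>-230)&(P[...,1]<40)
r=cv2.minAreaRect(P[m][:,:2].astype(np.float32)); print('box',r,np.median(P[m][:,2])); print(cv2.boxPoints(r))
g=s['img'].astype(int).sum(-1)
for b in spotter.boxes_of(s,'lock_face'): print(b, wz(s,b['position'],88))
# keyhole dark px
c=np.array([285,217]); sub=g[205:232,270:300]; print(sub.min(),np.median(sub)); 
ys,xs=np.where(g[210:226,276:296]<300); q=np.c_[xs+276,ys+210]; print(len(q),q.mean(0) if len(q) else 0)
save(cv2.resize(s['img'][205:230,270:300],None,fx=10,fy=10,interpolation=cv2.INTER_CUBIC),'lock.png')
sc=snapshot('scene'); 
a=cv2.resize(sc['img'][245:320,190:270],None,fx=7,fy=7,interpolation=cv2.INTER_CUBIC)
b=cv2.resize(s['img'][205:232,268:302],None,fx=7,fy=7,interpolation=cv2.INTER_CUBIC)
o=np.zeros((525,800,3),np.uint8);o[:a.shape[0],:a.shape[1]]=a;o[:b.shape[0],562:562+b.shape[1]]=b; save(o,'c3.png')
E
```

```text
heads 197 ((443.52520751953125, 218.97027587890625), (128.12547302246094, 12.459671020507812), 73.96473693847656) 94.4561332489211
racktop+heads ((443.4292297363281, 218.5043182373047), (163.69473266601562, 27.672380447387695), 74.22856903076172) 66.06919856307661
box ((512.9879760742188, -62.16307067871094), (258.1917419433594, 192.65447998046875), 74.46556091308594) 84.24290126279288
[[ 385.6 -160.7]
 [ 571.2 -212.3]
 [ 640.4   36.4]
 [ 454.8   88. ]]
{'position': [286.5, 218.2], 'p': 0.97} [486.9 -88.2  88. ]
103 628.0
45 [286.  212.1]
```

View pics/c3.png

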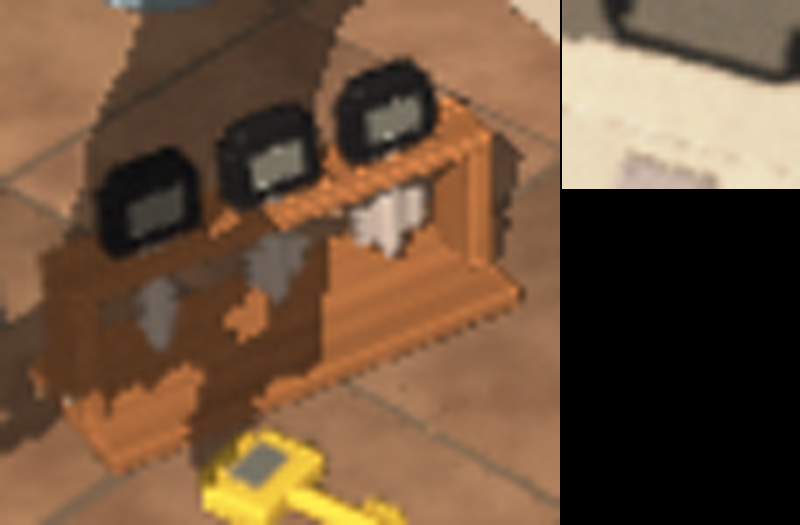

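Emit:
play_rows(series=[[5,1.4,-2.85,0,-0.12],[5,1.4,-2.85,0,-0.12],[5,1.4,-2.85,0,-0.12],[5,1.4,-2.85,0,-0.12],[5,1.4,-2.85,0,-0.12],[5,1.4,-2.85,0,-0.12],[5,1.4,-2.85,0,-0.12],[5,1.4,-2.85,0,-0.12],[5,1.4,-2.85,0,-0.12],[5,1.4,-2.85,0,-0.12],[5,1.4,-2.85,0,-0.12],[5,1.4,-2.85,0,-0.12],[5,0,0,0,0],[5,0,0,0,0],[5,0,0,0,0]], force=40)

```text
time_s: 2.65
position: [442.1, 220.5, 231.4]
tcp_rot: [[-0.316, 0.0, 0.949], [-0.949, 0.0, -0.316], [-0.0, -1.0, -0.0]]
wrist_force: [0.4, 0.5, -0.0]
gripper_width: 49.9
```

```bash
cat >> h.py <<'E'
def st():
    s=ctrl.state(); R=np.array(s['tcp_rot']); 
    print('t',s['time_s'],'pos',np.round(s['position'],1),'jaw yaw',round(float(np.degrees(np.arctan2(R[1,2],R[0,2]))),2),'down',R[:,1].round(3),'F',np.round(s['wrist_force'],1),'T',np.round(s['ft_torque'],2),'w',round(s['gripper_width'],1),'q',np.round(s['joints']))
E
python3 - <<'E'
from h import *
np.set_printoptions(precision=1,suppress=True)
st(); s=snapshot('wrist'); P=cloud(s); print(s['xyz'],np.array(s['attitude']).round(2).tolist())
m=(P[...,2]>88)&(P[...,2]<105)&(P[...,0]>390)&(P[...,0]<480)&(P[...,1]>130)&(P[...,1]<310)
n,l,stt,cen=cv2.connectedComponentsWithStats(m.astype(np.uint8))
for i in range(1,n):
    if stt[i,4]>40: X=P[l==i]; print(stt[i,4],X.mean(0),cv2.minAreaRect(X[:,:2].astype(np.float32)))
for h in [(443.5,218.7,98),(431,174.5,98),(456,263,98)]: print(proj(s,h))
t=snapshot('top'); print('hole',wz(t,(281,235),88))
save(s['img'],'w1.png')
E
```

```text
t 2.65 pos [442.1 220.5 231.4] jaw yaw -18.43 down [ 0.  0. -1.] F [ 0.4  0.5 -0. ] T [ 0.1 -0.   0. ] w 49.9 q [-47.   2.  16. 104.  -1.  74. -50.]
[467.  291.1 373. ] [[0.95, -0.3, -0.09], [-0.32, -0.91, -0.28], [-0.0, 0.3, -0.96]]
463 [458.1 262.5  94.9] ((457.8307800292969, 261.47137451171875), (35.445579528808594, 12.17668342590332), 74.77749633789062)
409 [445.8 219.   94.9] ((445.0938415527344, 217.2452392578125), (35.56928253173828, 11.83972454071045), 72.3001708984375)
351 [433.8 176.1  94.5] ((433.14599609375, 173.6356658935547), (34.6846923828125, 12.291202545166016), 75.51118469238281)
[np.float64(280.0736283632974), np.float64(198.8391446080661)]
[np.float64(282.1029643830675), np.float64(242.3644079396925)]
[np.float64(277.8075192235656), np.float64(150.9311474942541)]
hole [442.5 -74.3  88. ]
```

View pics/w1.png

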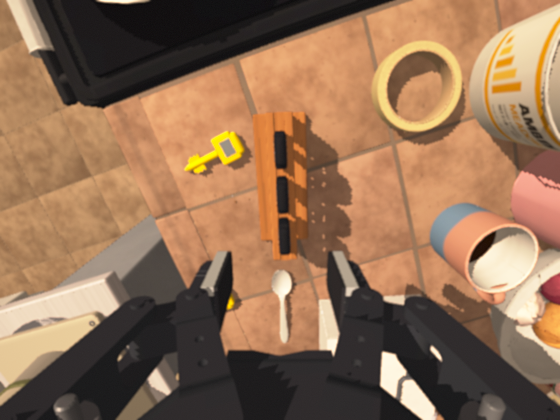

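Emit:
play_rows(series=[[5,0.2,-0.25,-2,0.042],[5,0,0,-3,0],[5,0,0,-3,0],[5,0,0,-3,0],[5,0,0,-2,0],[5,0,0,-1.5,0],[5,0,0,-1,0],[5,0,0,-0.4,0],[5,0,0,0,0],[5,0,0,0,0],[1,0,0,0,0],[0.5,0,0,0,0],[0.5,0,0,0,0],[0.5,0,0,0,0],[0.5,0,0,0,0],[0.5,0,0,0,0]], force=40)

```text
time_s: 4.35
position: [444.8, 217.2, 72.8]
tcp_rot: [[-0.278, 0.001, 0.96], [-0.96, 0.0, -0.278], [-0.001, -1.0, 0.0]]
wrist_force: [-1.2, -0.5, 6.0]
gripper_width: 11.1
```

```bash
python3 -c "
from h import *; st()"
```

```text
t 4.35 pos [444.8 217.2  72.8] jaw yaw -16.16 down [ 0.001  0.    -1.   ] F [-1.2 -0.5  6. ] T [-0.14  0.28  0.02] w 11.1 q [-46.  12.  16. 114.  -4.  55. -44.]
```

Emit:
play_rows(series=[[0.5,0,0,0,0],[0.5,0,0,0.5,0],[0.5,0,0,1,0],[0.5,0,0,1.5,0],[0.5,0,0,2,0],[0.5,0,0,2,0],[0.5,0,0,3,0],[0.5,0,0,3,0],[0.5,0,-2,3,0],[0.5,0,-4,0,0],[0.5,0,-4,0,0],[0.5,0,-4,0,0],[0.5,0,-4,0,0],[0.5,0,-4,0,0],[0.5,0,-4,0,0],[0.5,0,-3,0,0],[0.5,0,0,0,0],[0.5,0,0,0,0],[0.5,0,0,0,0]], force=70)

```text
time_s: 6.25
position: [444.6, -71.9, 232.5]
tcp_rot: [[-0.277, 0.0, 0.961], [-0.961, 0.0, -0.277], [-0.0, -1.0, 0.0]]
wrist_force: [0.9, -0.2, -0.9]
gripper_width: 10.9
```

```bash
python3 - <<'E'
from h import *
np.set_printoptions(precision=1,suppress=True)
st(); s=snapshot('wrist'); np.save('w2.npy',s,allow_pickle=True); P=cloud(s)
print(proj(s,(442.5,-74.3,88)),s['xyz'])
m=(P[...,2]>86.5)&(P[...,2]<92)&(P[...,0]>390)&(P[...,0]<500)&(P[...,1]>-130)&(P[...,1]<-20)
print(m.sum(), P[m].mean(0) if m.any() else '')
x,y=map(int,proj(s,(442.5,-74.3,88)))
a=s['img']; b=cv2.resize(a[max(y-50,0):y+50,x-50:x+50],(400,400),interpolation=cv2.INTER_CUBIC)
o=np.zeros((400,800,3),np.uint8); o[:b.shape[0],400:]=b; o[:300,:400]=cv2.resize(a,(400,300)); save(o,'w2.png')
E
```

```text
t 6.25 pos [444.6 -71.9 232.5] jaw yaw -16.08 down [ 0.  0. -1.] F [ 0.9 -0.2 -0.9] T [0.1 0.  0. ] w 10.9 q [-32.  -6.  34. 110.   3.  75. -15.]
[np.float64(276.87590543025874), np.float64(197.39756620432743)] [466.5  -0.4 374.2]
1018 [450.7 -78.6  87.8]
```

View pics/w2.png

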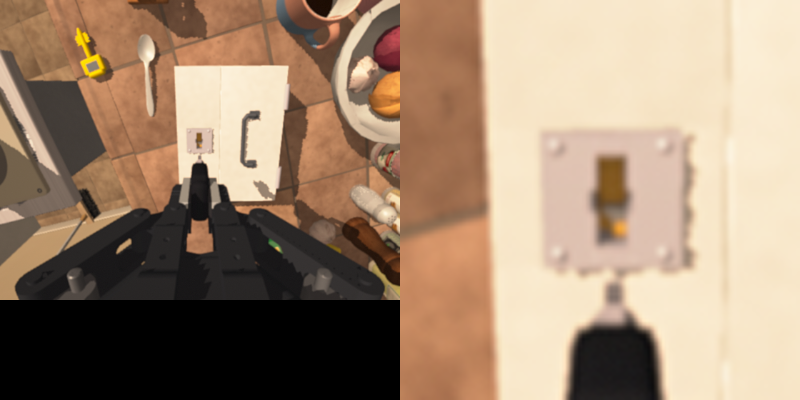

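```bash
python3 - <<'E'
from h import *
np.set_printoptions(precision=2,suppress=True)
s=np.load('w2.npy',allow_pickle=True).item(); P=cloud(s); g=s['img'].astype(float)
# plate by colour: less yellow than deck
x0,y0=226,147
sub=s['img'][y0:y0+100,x0:x0+100].astype(int)
print('deck',sub[20,30],'plate',sub[40,42],'hole',sub[45,52])
plate=((sub[...,0]-sub[...,2])<0.5*((sub[20,30,0]-sub[20,30,2])+(sub[40,42,0]-sub[40,42,2])))&(sub.sum(-1)>350)
dark=sub.sum(-1)<400; box=np.zeros_like(dark); box[36:63,44:62]=1
yel=((sub[...,0]-sub[...,2])>80); hole=(dark|yel)&box
sat=hole
plate[70:]=0
n,l,stt,cen=cv2.connectedComponentsWithStats(plate.astype(np.uint8)); i=1+np.argmax(stt[1:,4])
def wp(q): return np.array([wz(s,(c+x0,r+y0),88.)[:2] for c,r in q])
q=np.argwhere(l==i)[:,::-1]; r=cv2.minAreaRect(wp(q).astype(np.float32)); print('plate',r,wp(q).mean(0))
q=np.argwhere(hole)[:,::-1]; W=wp(q); print('hole',len(q),cv2.minAreaRect(W.astype(np.float32)),W.mean(0))
# plate row/col centre lines
st_=ctrl.state()
tip=np.array(st_['position'])+np.array([0,0,-6.8-48]); print('tip expected',tip,'px',proj(s,tip))
for k in (-40,-25,-10): print(k,proj(s,tip+[0,0,48+k]))
big=cv2.resize(s['img'][170:270,240:320],None,fx=6,fy=6,interpolation=cv2.INTER_CUBIC)
save(big,'w3.png')
E
```

```text
deck [247 228 197] plate [224 195 178] hole [130  88  33]
plate ((484.0455627441406, -70.54629516601562), (70.66484832763672, 18.000865936279297), 76.5055160522461) [485.04 -69.61]
hole 159 ((443.8113708496094, -73.82176208496094), (21.880756378173828, 8.066508293151855), 74.09644317626953) [443.99 -73.57]
tip expected [444.58 -71.86 177.66] px [np.float64(277.6627297397805), np.float64(226.36988799902502)]
-40 [np.float64(277.5943939703183), np.float64(230.51011182626195)]
-25 [np.float64(277.4514515633258), np.float64(239.17588242606175)]
-10 [np.float64(277.28523923363264), np.float64(249.26159833828024)]
```

View pics/w3.png

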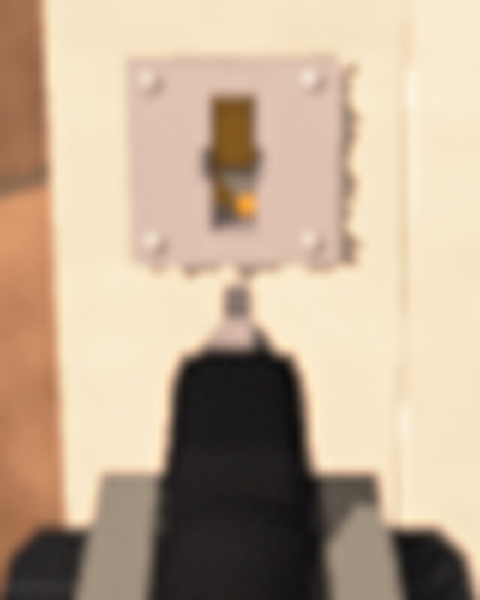

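```bash
python3 - <<'E'
from h import *
np.set_printoptions(precision=2,suppress=True)
T=np.array(ctrl.state()['position']); R=np.array(ctrl.state()['tcp_rot']); X=R[:,2]; Y=-R[:,0]
print('X',X,'Y',Y)
s=np.load('w2.npy',allow_pickle=True).item(); sc=snapshot('scene'); np.save('s2.npy',sc,allow_pickle=True)
for n,s in (('wrist',s),('scene',sc)):
    D=cloud(s)-T; L=np.stack([D@X,D@Y,D[...,2]],-1)
    m=(abs(L[...,0])<30)&(abs(L[...,1])<30)&(L[...,2]<5)&(L[...,2]>-70)&(s['depth']>0)
    print(n,m.sum())
    for z in range(-66,5,6):
        k=m&(L[...,2]>=z)&(L[...,2]<z+6)
        if k.sum(): print(z,k.sum(),'x',L[k][:,0].min(),L[k][:,0].mean(),L[k][:,0].max(),'y',L[k][:,1].min(),L[k][:,1].mean(),L[k][:,1].max())
p=proj(sc,T+[0,0,-30]); x,y=map(int,p); print(p,[np.round(proj(sc,T+[0,0,k])) for k in (-55,-7,19)])
save(cv2.resize(sc['img'][y-40:y+40,x-40:x+40],(560,560),interpolation=cv2.INTER_CUBIC),'s2.png')
E
```

```text
X [ 0.96 -0.28  0.  ] Y [0.28 0.96 0.  ]
wrist 267
-54 4 x -2.5077051370651624 -0.24942469400010814 4.408540026518024 y 2.2933898488093036 2.9983239571279947 3.5576080021110053
-48 15 x -2.4583323626463627 1.6104570103964897 5.088663506014844 y 2.357044149170381 4.131433173634946 10.765274510445563
-42 14 x -0.3154661532280422 1.0756537386801541 2.292828644082798 y 10.802884180575829 11.17097793947267 11.442762436709184
-36 32 x -0.285821837341536 0.9346656907392709 2.259219764500024 y 8.552396687110443 10.436581304044728 11.529101046070705
-30 3 x 0.9961233835435391 1.6183924847750364 2.2405751892609787 y 9.75350089006814 9.979169673559552 10.388732557874404
-6 75 x -4.746622550573453 1.2278596488544202 6.922285804228395 y 15.285327732108573 17.841694672622587 18.710090071635783
0 124 x -14.904416689891015 0.982003703702823 12.843584630190717 y 5.548859911535797 15.050463542474283 18.72301774345519
scene 110
-54 4 x -3.597816856965119 -0.6860460207954262 1.5633378666348179 y 3.8769171932989943 5.591087720741989 7.576319315479214
-48 8 x -4.545579595610212 -1.3535257187869008 2.14656
[... 480 characters left out ...]
46792852 3.454885696622156 y 0.7158207879055061 5.675238013340922 9.053994077979144
-18 9 x -5.406735311517215 -0.7761317264269303 8.060448290348159 y 0.1025047684112194 5.285406337742476 9.184136062861365
-12 8 x -5.865229525274486 -3.1171938861572612 -1.212615276264413 y -15.34361788212418 1.7291754041184484 13.06869829512
-6 16 x -8.996570867141946 -3.5593075242570684 3.0720379783861436 y -6.2574257503705 12.397242170462036 22.002332324743257
0 15 x -13.573093031314846 -6.602380217895393 -1.024833877135324 y -9.950277384715287 12.219704679559914 23.633299734429333
[np.float64(303.7322453682252), np.float64(179.3731987895314)] [array([303., 188.]), array([304., 172.]), array([304., 162.])]
```

View pics/s2.png

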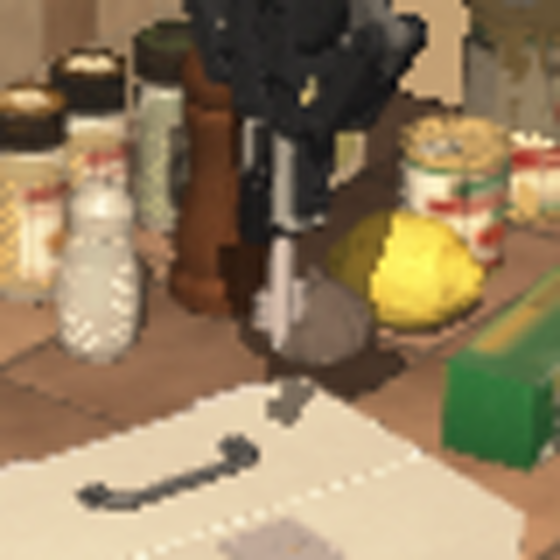

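Emit:
play_rows(series=[[0.5,-0.16,-0.2,-1,0],[0.5,0,0,-2,0],[0.5,0,0,-2,0],[0.5,0,0,-1.5,0],[0.5,0,0,-1,0],[0.5,0,0,-0.7,0],[0.5,0,0,0,0],[0.5,0,0,0,0],[0.5,0,0,0,0]])

```text
time_s: 7.25
position: [443.4, -75.0, 150.9]
tcp_rot: [[-0.278, 0.001, 0.961], [-0.961, 0.0, -0.278], [-0.0, -1.0, 0.001]]
wrist_force: [-0.2, 0.3, 0.2]
gripper_width: 10.9
```

```bash
python3 - <<'E'
from h import *
np.set_printoptions(precision=2,suppress=True)
st(); T=np.array(ctrl.state()['position']); s=snapshot('wrist'); np.save('w4.npy',s,allow_pickle=True)
T0=T+[0,0,-6.8]
for n,p in (('origin',T0),('tip',T0+[0,0,-48]),('face below',np.array([T[0],T[1],88])),('hole est',np.array([443,-73.9,88]))): print(n,proj(s,p))
print((np.array(proj(s,T0+[0,0,-48]))-[230,160])*8)
save(cv2.resize(s['img'][140:240,230:330],None,fx=6,fy=6,interpolation=cv2.INTER_CUBIC),'w4.png')
E
```

```text
t 7.25 pos [443.4 -75.  150.9] jaw yaw -16.15 down [ 0.  0. -1.] F [-0.2  0.3  0.2] T [-0.01 -0.01  0.02] w 10.9 q [-31.  -1.  35. 117.   1.  64. -12.]
origin [np.float64(277.17927301298516), np.float64(257.1157454378963)]
tip [np.float64(277.6111252256895), np.float64(226.4998313451996)]
face below [np.float64(277.66644943172946), np.float64(222.58587467047394)]
hole est [np.float64(276.75058477850195), np.float64(221.39318445469615)]
[380.89 532.  ]
```

View pics/w4.png

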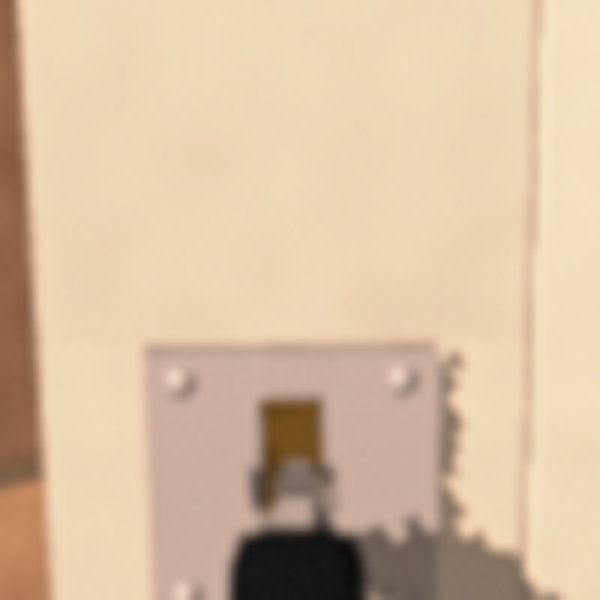

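```bash
python3 - <<'E'
from h import *
np.set_printoptions(precision=2,suppress=True)
S=ctrl.state();T=np.array(S['position']);R=np.array(S['tcp_rot']);X=R[:,2];Y=-R[:,0];O=T+[0,0,-6.8]
s=np.load('w4.npy',allow_pickle=True).item()
for o in (0,2,4): print(o,'headfront',proj(s,O+(18+o)*Y),'bit top',proj(s,O+(11+o)*Y-[0,0,23]),'bit bot',proj(s,O+(11+o)*Y-[0,0,38]),'shank38',proj(s,O+(4.5+o)*Y-[0,0,38]),'tip r3',proj(s,O+(3+o)*Y-[0,0,48]))
D=cloud(s)-T; L=np.stack([D@X,D@Y,D[...,2]],-1)
for r in range(208,240): print(r,[L[r,c].round(1).tolist() for c in (278,280)], s['img'][r,279])
# scene: relative
sc=snapshot('scene'); D=cloud(sc)-T; L=np.stack([D@X,D@Y,D[...,2]+T[2]],-1)
W=cloud(sc); im=sc['img'].astype(int)
m=(W[...,2]>80)&(W[...,2]<94)&(abs(W[...,0]-443)<30)&(abs(W[...,1]+74)<30)
d=im[...,0]-im[...,2]; print(np.percentile(d[m],[5,25,50,75,95]))
pm=m&(d<np.percentile(d[m],[50])[0]*0.8); print(pm.sum(),W[pm].mean(0), L[pm][:,:2].min(0),L[pm][:,:2].max(0))
k=(abs(L[...,0])<12)&(abs(L[...,1])<30)&(L[...,2]>98)&(L[...,2]<T[2]-8)
for z in range(96,150,6):
    q=k&(L[...,2]>=z)&(L[...,2]<z+6)
    if q.sum(): print(z,q.sum(),L[q].min(0),L[q].mean(0),L[q].max(0))
x,y=map(int,proj(sc,T+[0,0,-40])); save(cv2.resize(sc['img'][y-40:y+40,x-40:x+40],(560,560),interpolation=cv2.INTER_CUBIC),'s4.png'); print(x,y)
E
```

```text
0 headfront [np.float64(277.04355887286806), np.float64(226.9844390369239)] bit top [np.float64(277.32038119939), np.float64(224.27776723001708)] bit bot [np.float64(277.4542934606173), np.float64(216.46253324411464)] shank38 [np.float64(277.46921959020415), np.float64(225.55269058612254)] tip r3 [np.float64(277.54982263043854), np.float64(222.56018059942355)]
2 headfront [np.float64(277.03617438355485), np.float64(223.50421429310538)] bit top [np.float64(277.3149081900926), np.float64(221.24774499083216)] bit bot [np.float64(277.44967815462104), np.float64(213.62902084724155)] shank38 [np.float64(277.4646391459052), np.float64(222.7749664460465)] tip r3 [np.float64(277.5457115712683), np.float64(219.90677706021)]
4 headfront [np.float64(277.0287661779485), np.float64(219.99709073619604)] bit top [np.float64(277.30942073879515), np.float64(218.19747759579698)] bit bot [np.float64(277.4450525176909), np.float64(210.77817390210353)] shank38 [np.float64(277.4600477740502), np.float64(219.98016719921824)] tip r3 [np.float64(277.5415915513556), np.float64(217.23791747881987)]
208 [[0.2, 9
[... 1822 characters left out ...]
23]
[38.35 41.   52.   54.   55.  ]
74 [446.22 -72.08  86.37] [-21.22 -22.17] [31.34 22.6 ]
96 1 [ -1.6    7.38 101.67] [ -1.6    7.38 101.67] [ -1.6    7.38 101.67]
102 7 [ -4.84  -7.66 102.9 ] [ -1.16   2.74 104.51] [  4.85   8.19 106.24]
108 16 [ -5.33  -6.26 108.4 ] [ -1.49   4.62 111.61] [  2.38  15.06 113.74]
114 12 [ -5.48  -7.38 114.99] [ -0.57   4.55 117.64] [  2.81  13.89 119.81]
120 8 [ -5.19  -2.39 120.55] [ -2.18   5.52 123.39] [  0.45  11.39 125.69]
126 5 [ -5.34   0.34 127.55] [ -2.83   4.43 129.58] [ -0.04   8.36 130.29]
132 5 [ -2.4    0.87 132.21] [ -0.89   5.16 133.89] [  2.33   8.98 135.9 ]
138 4 [ -3.84   2.29 139.04] [ -2.97   5.39 140.  ] [ -2.16   9.37 141.01]
303 209
```

View pics/s4.png

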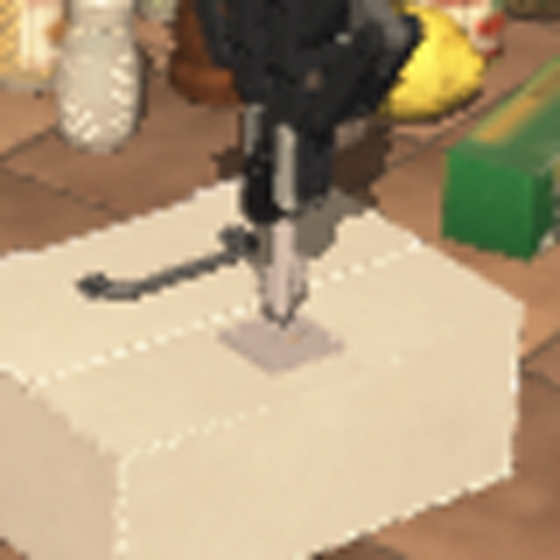

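```bash
python3 - <<'E'
from h import *
np.set_printoptions(precision=2,suppress=True)
S=ctrl.state();T=np.array(S['position']);R=np.array(S['tcp_rot']);X=R[:,2];Y=-R[:,0]
s=np.load('w4.npy',allow_pickle=True).item()
g=s['img'].astype(int)
print(g[200:212,276:281].mean(1).round()[:,0].tolist(), g[210:214,270:290].mean(0).round()[:,0].tolist())
e=wz(s,(278.5,206.3),88)-12*Y; d=e-T; print('hole rel TCP local',d@X,d@Y)
st()
E
```

```text
[202.0, 203.0, 203.0, 203.0, 201.0, 187.0, 156.0, 122.0, 110.0, 112.0, 115.0, 116.0] [204.0, 203.0, 187.0, 152.0, 121.0, 113.0, 115.0, 116.0, 116.0, 116.0, 116.0, 115.0, 120.0, 147.0, 183.0, 201.0, 205.0, 204.0, 204.0, 204.0]
hole rel TCP local 0.6502081444039017 0.5940494080319721
t 7.35 pos [443.3 -75.  150.8] jaw yaw -16.16 down [ 0.  0. -1.] F [-0.2 -0.3 -0.4] T [-0.   -0.06 -0.03] w 10.9 q [-31.  -1.  35. 117.   1.  64. -12.]
```

Emit:
play_rows(series=[[0.5,-0.06,0.07,0,0],[0.5,0,0,0,0],[0.5,0,0,-0.3,0],[0.5,0,0,-0.3,0],[0.5,0,0,-0.2,0],[0.5,0,0,-0.2,0],[0.5,0,0,-0.2,0],[0.5,0,0,-0.2,0],[0.5,0,0,-0.2,0],[0.5,0,0,0,0],[0.5,0,0,0,0]])

```text
time_s: 8.45
position: [442.3, -74.3, 134.3]
tcp_rot: [[-0.278, 0.0, 0.96], [-0.96, -0.0, -0.278], [0.0, -1.0, 0.0]]
wrist_force: [0.3, 1.4, -0.5]
gripper_width: 10.6
```

```bash
python3 -c "
from h import *; st()"
```

```text
t 8.45 pos [442.3 -74.3 134.3] jaw yaw -16.16 down [ 0. -0. -1.] F [ 0.3  1.4 -0.5] T [ 0.01 -0.02 -0.05] w 10.6 q [-31.   0.  36. 118.  -0.  62. -12.]
```

Emit:
play_rows(series=[[0.5,0,0,-0.1,0],[0.5,0,0,-0.1,0],[0.5,0,0,-0.1,0],[0.5,0,0,-0.1,0],[0.5,0,0,-0.1,0],[0.5,0,0,-0.1,0],[0.5,0,0,0,0],[0.5,0,0,0,0]])

```text
time_s: 9.25
position: [442.3, -74.3, 128.3]
tcp_rot: [[-0.278, 0.0, 0.96], [-0.96, -0.0, -0.278], [0.0, -1.0, 0.0]]
wrist_force: [0.1, -0.1, -0.4]
gripper_width: 11.1
```

```bash
python3 -c "
from h import *; st()"
```

```text
t 9.25 pos [442.3 -74.3 128.3] jaw yaw -16.16 down [ 0. -0. -1.] F [ 0.1 -0.1 -0.4] T [ 0.   -0.01  0.  ] w 11.1 q [-31.   1.  36. 118.  -0.  61. -12.]
```

Emit:
play_rows(series=[[0.5,0,0,-0.05,0],[0.5,0,0,-0.05,0],[0.5,0,0,-0.05,0],[0.5,0,0,-0.03,0],[0.5,0,0,0,0],[0.5,0,0,0,0]])

```text
time_s: 9.85
position: [442.5, -74.3, 126.7]
tcp_rot: [[-0.278, 0.0, 0.96], [-0.96, 0.0, -0.278], [-0.0, -1.0, 0.0]]
wrist_force: [-0.8, 0.2, 4.7]
gripper_width: 10.5
```

```bash
python3 -c "
from h import *; st()"
```

```text
t 9.85 pos [442.5 -74.3 126.7] jaw yaw -16.16 down [ 0.  0. -1.] F [-0.8  0.2  4.7] T [0.1  0.28 0.02] w 10.5 q [-31.   1.  36. 118.  -1.  61. -11.]
```

Contact at the upper pins with 4.7 N. I'll rock clockwise (negative yaw) 0.2 rad.

Emit:
play_rows(series=[[0.5,0,0,0,-0.07],[0.5,0,0,0,-0.07],[0.5,0,0,0,-0.06],[0.5,0,0,0,-0.02],[0.5,0,0,0,0],[0.5,0,0,0,0]])

```text
time_s: 10.45
position: [442.3, -74.4, 126.4]
tcp_rot: [[-0.48, 0.0, 0.877], [-0.877, -0.0, -0.48], [0.0, -1.0, 0.0]]
wrist_force: [0.7, -0.7, -0.5]
gripper_width: 10.8
```

```bash
python3 -c "
from h import *; st()"
```

```text
t 10.45 pos [442.3 -74.4 126.4] jaw yaw -28.69 down [ 0. -0. -1.] F [ 0.7 -0.7 -0.5] T [-0.32 -0.24  0.05] w 10.8 q [-31.   1.  36. 118.  -1.  61. -24.]
```

Emit:
play_rows(series=[[0.5,0,0,-0.05,0.02],[0.5,0,0,-0.05,0.06],[0.5,0,0,-0.05,0.07],[0.5,0,0,-0.05,0.07],[0.5,0,0,-0.1,0],[0.5,0,0,-0.1,0],[0.5,0,0,-0.1,0],[0.5,0,0,-0.05,0],[0.5,0,0,0,0],[0.5,0,0,0,0]])

```text
time_s: 11.45
position: [442.3, -74.2, 120.9]
tcp_rot: [[-0.279, 0.0, 0.96], [-0.96, 0.0, -0.279], [-0.0, -1.0, 0.0]]
wrist_force: [2.2, 0.3, -0.3]
gripper_width: 11.0
```

```bash
python3 -c "
from h import *; st()"
```

```text
t 11.45 pos [442.3 -74.2 120.9] jaw yaw -16.18 down [ 0.  0. -1.] F [ 2.2  0.3 -0.3] T [ 0.22 -0.52 -0.07] w 11.0 q [-31.   1.  36. 119.  -1.  60. -11.]
```

Emit:
play_rows(series=[[0.5,0,0,-0.05,0],[0.5,0,0,-0.05,0],[0.5,0,0,-0.04,0],[0.5,0,0,0,0],[0.5,0,0,0,0]])

```text
time_s: 11.95
position: [442.2, -74.2, 119.5]
tcp_rot: [[-0.278, -0.0, 0.96], [-0.96, 0.0, -0.278], [0.0, -1.0, -0.0]]
wrist_force: [1.3, 1.1, -0.5]
gripper_width: 10.7
```

```bash
python3 -c "
from h import *; st()"
```

```text
t 11.95 pos [442.2 -74.2 119.5] jaw yaw -16.16 down [-0.  0. -1.] F [ 1.3  1.1 -0.5] T [ 0.24 -0.3  -0.08] w 10.7 q [-31.   1.  36. 119.  -1.  60. -11.]
```

Emit:
play_rows(series=[[0.5,0,0,-0.04,0],[0.5,0,0,-0.03,0],[0.5,0,0,0,0],[0.5,0,0,0,0]])

```text
time_s: 12.35
position: [442.3, -74.2, 119.0]
tcp_rot: [[-0.278, 0.0, 0.961], [-0.961, 0.0, -0.278], [-0.0, -1.0, -0.0]]
wrist_force: [-0.3, 2.1, 4.5]
gripper_width: 10.8
```

```bash
python3 -c "
from h import *; st()"
```

```text
t 12.35 pos [442.3 -74.2 119. ] jaw yaw -16.15 down [ 0.  0. -1.] F [-0.3  2.1  4.5] T [ 0.38  0.16 -0.  ] w 10.8 q [-31.   2.  36. 119.  -1.  60. -11.]
```

Contact at the lower pins (4.5 N). Rock counter-clockwise.

Emit:
play_rows(series=[[0.5,0,0,0,0.07],[0.5,0,0,0,0.07],[0.5,0,0,0,0.06],[0.5,0,0,0,0.02],[0.5,0,0,0,0],[0.5,0,0,0,0]])

```text
time_s: 12.95
position: [442.6, -74.4, 119.0]
tcp_rot: [[-0.063, 0.001, 0.998], [-0.998, -0.0, -0.063], [0.0, -1.0, 0.001]]
wrist_force: [4.0, 0.1, -1.0]
gripper_width: 10.9
```

```bash
python3 -c "
from h import *; st()"
```

```text
t 12.95 pos [442.6 -74.4 119. ] jaw yaw -3.63 down [ 0.001 -0.    -1.   ] F [ 4.   0.1 -1. ] T [ 0.05 -1.11 -0.09] w 10.9 q [-31.   2.  36. 119.  -1.  60.   2.]
```

Emit:
play_rows(series=[[0.5,0,0,-0.05,-0.02],[0.5,0.03,0,-0.1,-0.06],[0.5,0,0,-0.1,-0.07],[0.5,0,0,-0.1,-0.07],[0.5,0,0,-0.1,0],[0.5,0,0,-0.1,0],[0.5,0,0,-0.1,0],[0.5,0,0,-0.1,0],[0.5,0,0,-0.1,0],[0.5,0,0,-0.1,0],[0.5,0,0,0,0],[0.5,0,0,0,0]])

```text
time_s: 14.15
position: [442.4, -74.3, 109.2]
tcp_rot: [[-0.278, -0.001, 0.961], [-0.961, -0.0, -0.278], [0.0, -1.0, -0.0]]
wrist_force: [-0.5, -0.2, -2.0]
gripper_width: 10.6
```

```bash
python3 -c "
from h import *; st()"
```

```text
t 14.15 pos [442.4 -74.3 109.2] jaw yaw -16.15 down [-0.001 -0.    -1.   ] F [-0.5 -0.2 -2. ] T [0.03 0.08 0.04] w 10.6 q [-31.   3.  36. 119.  -2.  59. -10.]
```

Emit:
play_rows(series=[[0.5,0,0,-0.15,0],[0.5,0,0,-0.15,0],[0.5,0,0,-0.15,0],[0.5,0,0,-0.15,0],[0.5,0,0,-0.15,0],[0.5,0,0,-0.15,0],[0.5,0,0,-0.15,0],[0.5,0,0,-0.1,0],[0.5,0,0,-0.1,0],[0.5,0,0,-0.05,0],[0.5,0,0,0,0],[0.5,0,0,0,0]])

```text
time_s: 15.35
position: [442.7, -74.3, 96.5]
tcp_rot: [[-0.278, 0.0, 0.961], [-0.961, 0.0, -0.278], [-0.0, -1.0, 0.0]]
wrist_force: [-0.1, 0.2, -0.8]
gripper_width: 10.5
```

```bash
python3 -c "
from h import *; st()"
```

```text
t 15.35 pos [442.7 -74.3  96.5] jaw yaw -16.16 down [ 0.  0. -1.] F [-0.1  0.2 -0.8] T [-0.01 -0.    0.03] w 10.5 q [-31.   4.  36. 120.  -3.  57. -10.]
```

Emit:
play_rows(series=[[0.5,0,0,-0.06,0],[0.5,0,0,-0.06,0],[0.5,0,0,-0.06,0],[0.5,0,0,-0.06,0],[0.5,0,0,0,0],[0.5,0,0,0,0]])

```text
time_s: 15.95
position: [442.7, -74.3, 94.8]
tcp_rot: [[-0.278, -0.0, 0.96], [-0.96, 0.001, -0.278], [-0.001, -1.0, -0.0]]
wrist_force: [-6.8, 0.4, 14.4]
gripper_width: 10.8
```

```bash
python3 -c "
from h import *; st()"
```

```text
t 15.95 pos [442.7 -74.3  94.8] jaw yaw -16.16 down [-0.     0.001 -1.   ] F [-6.8  0.4 14.4] T [0.08 1.41 0.01] w 10.8 q [-31.   4.  36. 120.  -3.  57.  -9.]
```

Emit:
play_rows(series=[[0.5,0,0,0.04,0],[0.5,0,0,0,-0.1],[0.5,0,0,0,-0.1],[0.5,0,0,0,-0.1],[0.5,0,0,0,-0.1],[0.5,0,0,0,0],[0.5,0,0,0,0]], force=90)

```text
time_s: 16.65
position: [442.8, -74.2, 94.9]
tcp_rot: [[-0.63, 0.0, 0.776], [-0.776, 0.0, -0.63], [-0.001, -1.0, -0.0]]
wrist_force: [-2.8, 0.1, 7.5]
gripper_width: 10.4
```

```bash
python3 -c "
from h import *; st()"
```

```text
t 16.65 pos [442.8 -74.2  94.9] jaw yaw -39.08 down [ 0.  0. -1.] F [-2.8  0.1  7.5] T [ 0.2   0.67 -0.07] w 10.4 q [-32.   4.  37. 120.  -3.  57. -32.]
```

Emit:
play_rows(series=[[0.5,0,0,0,-0.1],[0.5,0,0,0,-0.1],[0.5,0,0,0,-0.1],[0.5,0,0,0,-0.1],[0.5,0,0,0,-0.1],[0.5,0,0,0,-0.1],[0.5,0,0,0,-0.1],[0.5,0,0,0,-0.1],[0.5,0,0,0,-0.1],[0.5,0,0,0,-0.1],[0.5,0,0,0,-0.1],[0.5,0,0,0,-0.1],[0.5,0,0,0,-0.06],[0.5,0,0,0,0],[0.5,0,0,0,0],[0.5,0,0,0,0],[0.5,0,0,0,0],[0.5,0,0,0,0],[0.5,0,0,0,0],[0.5,0,0,0,0]])

```text
time_s: 18.65
position: [442.7, -73.2, 94.9]
tcp_rot: [[-0.932, -0.0, -0.362], [0.362, 0.002, -0.932], [0.001, -1.0, -0.001]]
wrist_force: [-4.0, 5.0, 9.8]
gripper_width: 10.0
```

Emit:
play_rows(series=[[0.5,0,0,0,0],[0.5,0,0,0,0],[0.5,0,0,0,0],[0.5,0,0,0,0],[0.5,0,0,0,0],[0.5,0,0,0,0],[0.5,0,0,0,0],[0.5,0,0,0,0],[0.5,0,0,0,0],[0.5,0,0,0,0]])

```text
time_s: 19.65
position: [442.7, -73.2, 94.9]
tcp_rot: [[-0.932, -0.0, -0.362], [0.362, 0.002, -0.932], [0.001, -1.0, -0.001]]
wrist_force: [-5.4, 4.2, 10.5]
gripper_width: 10.5
```

```bash
python3 - <<'E'
from h import *
st(); a=snapshot('scene'); b=snapshot('wrist')
o=np.zeros((560,800,3),np.uint8); o[:300,:400]=cv2.resize(b['img'],(400,300)); o[:420,400:]=cv2.resize(a['img'][150:330,200:371],(400,420))
save(o,'f.png')
P=cloud(b); d=P[(abs(P[...,0]-560)<60)&(abs(P[...,1]+100)<120)&(P[...,2]>60)&(P[...,2]<160)]; print(np.percentile(d[:,2],[5,50,95]))
P=cloud(a); d=P[(abs(P[...,0]-500)<25)&(abs(P[...,1]+20)<40)&(P[...,2]>60)&(P[...,2]<160)]; print(np.percentile(d[:,2],[5,50,95]))
E
```

```text
t 19.65 pos [442.7 -73.2  94.9] jaw yaw -111.22 down [-0.     0.002 -1.   ] F [-5.4  4.2 10.5] T [1.1  1.05 0.12] w 10.5 q [ -35.    4.   41.  120.   -3.   57. -104.]
[ 85.79313634 102.04198321 121.57370314]
[ 63.47020358  85.21274972 125.90805417]
```

View pics/f.png

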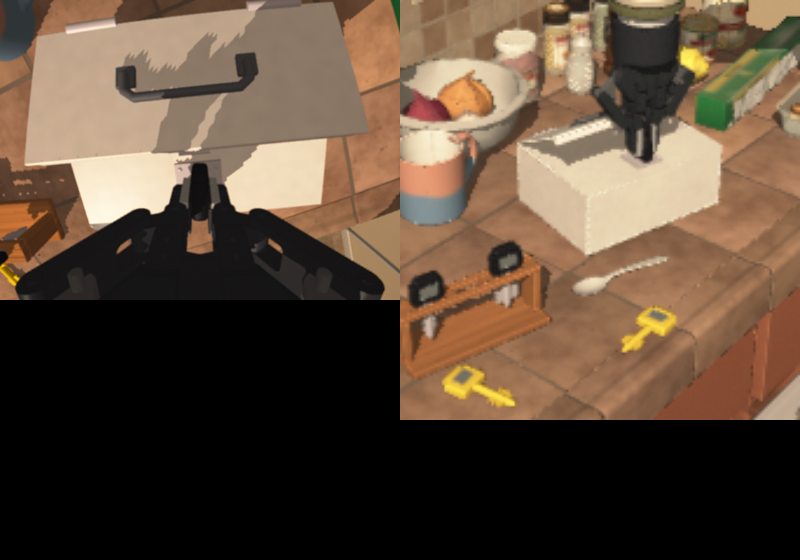

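```bash
python3 -c "
from h import *; ctrl.close_job(); st()"
```

```text
the job is handed in; nothing more can be done
the job is handed in; nothing more can be done
```

The lid popped up and I handed the job in at about 20 s, with the arm still gripping the key and holding it turned.

- **Key choice:** I took the middle of the three black keys. Its bit measured about 22 mm wide in both the scene picture and the wrist depth. The other two keys are still hanging in the rack.
- **Pins:** I lowered the key until it touched the upper pins at 4.7 N and rocked it 0.2 rad clockwise, and the force dropped to zero. At the lower pins it touched at 4.5 N and passed with a 0.2 rad rock the other way.
- **Home and turn:** The key went home with the head on the lock face (gripper tip at 94.8 mm, 14 N). I turned it 1.66 rad clockwise at the gripper, which is about 1.54 rad at the lock after the 0.12 rad of play.

**Last checks:**
- The wrist and scene depth put the top of the raised lid at about 122–126 mm. That agrees with the expected 40 mm rise above 85 mm.
- The gripper was still on the key at 10.5 mm opening. The wrist torque was 0.12 N m, close to the lock spring's pull.
- The mug looked undisturbed in the last pictures. The glass dish was only partly in view; the arm never went near it.
- A small steady side force of 5–7 N remained at the wrist, well under the limits.
- The lock angle itself could not be read directly; I inferred it from the gripper turn and the open lid.

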